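Load the 15 mm tile into the edge-drilling jig

ROBOT

A 6-joint arm with a two-finger parallel gripper is mounted at the origin on the work surface. World frame = base frame: x ahead of the robot, y to its left, z up, the work surface at z = 0. Lengths are in mm, angles in rad, forces in N, time in s.
With the tool pointing down it reaches from about 400 to 925 mm from the base axis. Payload 12.5 kg.
Tool frame: the origin (TCP) lies where the fingers leave the gripper's body, on its centre line; the fingertips stand 78 mm ahead of it and the grasp point (between the pads) lies 59 mm ahead of it (env.tip_extent is the distance from the TCP to the fingertips, in mm); z points along the fingers, y is the direction in which the jaws open and shut (so a half turn about z gives the same grasp; the last joint's range is limited). The gripper opens to 95 mm and grips with 3 to 60 N. Pads are 20 mm wide; open, the fingers measure 119 mm over their backs; the gripper's body (75 mm by 180 mm) begins 59 mm behind the grasp point.
Start: joints at [1.041, 0.491, 1.559, -0, 1.092, -0.106], TCP at [256.999, 569.727, 292.261] pointing down, gripper open.
Joint ranges: [-3.1, 3.1], [-0.84, 2.19], [0.05, 2.79], [-1.13, 4.28], [0.06, 2.93], [-2.69, 2.69]. Speed limits (rad/s): [2.22, 2.22, 2.79, 3.14, 3.14, 3.14].

INTERFACE

Orientations are given as [roll, pitch, yaw] about the fixed x, y, z axes, in that order (R = Rz(yaw) Ry(pitch) Rx(roll)).
In Python, from cell import env gives the robot as it stands. The module is installed in compiled form; this text tells all that it offers.
- The arm moves only by the tool play_rows, never from a script. Its argument "targets" is a list of rows, each an object with "linear": the shift along the tool's x, y, z in mm, a list of three; "turn": the turn about the tool's z in rad. A call has 1 to 20 rows; each row is the pose to reach, as a shift and turn from the pose commanded when the call began, along the tool's axes at that moment; what a row does not reach only later rows make up. A row lasts 1/8 s, in which the tool goes at most 62.5 mm and 10.7 degrees, less where a joint would pass 70% of its speed; a pose out of reach is approached as far as the arm can. A call with a gripper value outside its range is refused whole. "hand" is the finger opening in mm, from 0 to 95.1, set as the call begins (left out, the last holds). The fingers move at their own pace and stop on an object; the grip force is fixed at half the most. Time passes only in rows, so rows that repeat a pose let the fingers close. It gives the time, the measured TCP pose, the force and the opening at its end, in the units of the state.
- env.state(): the state, without advancing time (a new reading comes with each control period).
- env.read_camera(name): name is "scene" or "top"; returns (picture, depth): 420x560x3 uint8, red, green, blue; 420x560 float32, mm along the optical axis (not along the pixel's ray), 0 where there is no reading.
- env.camera_params(name): a dict with "fx", "fy", "cx", "cy" (pixels), "k1" (the pictures are not rectified: a ray, as slopes to the right and down, at radius r is drawn at 1 + k1 r^2 times it, then the intrinsics apply), "R" (3x3) and "t" (3): a world point X has camera coordinates R X + t. Camera axes: x right, y down, z forward; pixel columns grow to the right and rows downward; lengths in mm; the calibration is good to about 2 mm. A picture is of the moment at which its call begins. camera_params takes no time and is no camera call.
- env.job_done(): hands the job in, once; it reports no verdict.
The state is a dict: "t": time; "joints": joint angles; "qvel": joint speeds; "tau": joint torques, N m; "eef_pos": TCP position; "tcp_rot": TCP orientation; "ft_force": force on the tool from outside, world axes, zero at the start; "moment": the same for the moment, N m; "opening": opening from 0.0 (shut) to 1.0 (fully open).
Only numpy, scipy, OpenCV 4.12 (cv2) and the standard library are available. Lean on these libraries where they do the work, as an engineer would, in place of code of your own. Each camera call takes 0.05 s, during which the arm holds its last target.

TASK

The three fired tiles in the rack look alike but are 12, 15 and 18 mm thick: pinch them to find the 15 mm one; the other two are to be left standing in their grooves. Slide the 15 mm tile, on edge, along the jig's channel past the sprung shoe until it has pushed the stop plate under the hood fully home, press it there gently for a moment (about 10 N, never more than 30 N), and let go. Leave everything else on the table alone.

Things in the scene. Friction and masses are not known exactly. Their poses are not given: they have to be found in the camera images.
- tile_k_center (a point): point at the centre of one of three outwardly alike grey fired-clay tiles, each 120 mm long (its x), 60 mm high (its z), standing on edge in a rack groove with its pressed border lines to the sides. Thickness (its y) is 12, 15 or 18 mm, one tile of each; which is which is not told, pinch to find out. 0.14 to 0.30 kg. Both ends alike.
- tile_m_center (a point): point at the centre of one of three outwardly alike grey fired-clay tiles, each 120 mm long (its x), 60 mm high (its z), standing on edge in a rack groove with its pressed border lines to the sides. Thickness (its y) is 12, 15 or 18 mm, one tile of each; which is which is not told, pinch to find out. 0.14 to 0.30 kg. Both ends alike.
- tile_r_center (a point): point at the centre of one of three outwardly alike grey fired-clay tiles, each 120 mm long (its x), 60 mm high (its z), standing on edge in a rack groove with its pressed border lines to the sides. Thickness (its y) is 12, 15 or 18 mm, one tile of each; which is which is not told, pinch to find out. 0.14 to 0.30 kg. Both ends alike.
- rack: fixed plywood drying rack; origin under its middle. Three grooves along its x, 24 mm wide between 8 mm high ribs, at y = -75, 0 and +75 mm; the tiles stand on its floor at z = 10 mm (tile tops at z = 70 mm). Space beside the tiles is free for the fingers.
- jig: fixed edge-drilling jig of wood; origin at table level on the centre line of a straight 17 mm wide channel that runs along its x; the tile slides in toward +x. Channel floor 12 mm above the table. From x = -90 to +30 mm the channel is open above, between fences whose tops are at z = 26 mm. The base board begins at x = -135 mm.
- jig_mouth (a point): point on the channel floor on its centre line, jig x = -90 mm, axes as the jig's; from here back to x = -115 mm the fences flare out to about 27 mm apart
- jig_hood (a point): point on the channel floor under the front edge of the aluminium hood that covers the channel from jig x = +30 to +100 mm; free inside up to 66 mm above the channel floor, hood top at z = 83 mm. The tile's front end goes under it while the tile is held near its rear end.
- jig_shoe (a point): sprung round steel shoe in the +y wall inside the hood, jig x = 29 to 55 mm, with a sloping lead-in; it pushes the tile against the -y fence with 2 to 5 N. Getting the tile past it takes a few newtons (up to about 10); after that the drag is a few newtons.
- shoe (a joint): how far the sprung shoe is pushed back, in m: 0 at rest and with the 12 mm tile (too slack), about 0.002 with the 15 mm tile in place; the 18 mm tile does not go into the channel
- stop (a joint): end stop plate in the channel under the hood, out of sight: how far it is pushed in, in m. 0 free, 0.004 fully home, where it is hard and the force rises steeply; its spring gives only 0.5 to 0.9 N and the shoe holds the tile there. The plate's face, when home, is anywhere 25 to 50 mm past the hood's edge (jig x = 55 to 80 mm); it must be found by feel.
- stamp_a: bystander: small wooden letter stamp, 22 x 22 x 38 mm, standing; leave alone
- stamp_b: bystander: small wooden letter stamp, 22 x 22 x 38 mm, standing; leave alone
- stamp_c: bystander: small wooden letter stamp, 22 x 22 x 38 mm, standing; leave alone
- bowl: bystander: white ceramic bowl, 110 mm across, 50 mm high; leave alone
- heart: bystander: flat grey clay heart, about 100 mm across, 12 mm thick; leave alone
- spoon: bystander: metal spoon lying flat; leave alone
- brush: bystander: brush lying flat; leave alone
Things that resemble listed ones, but are neither listed nor needed, are in the scene too. Leave any green look-alike of the part that bears tile_r_center alone.

How it is judged (in metres and radians):
On the way, in this order (a step that is already met when the one before it is completed fails the run):
1. a tile's front end is under the hood, in the channel (((x of tile_k_center in the frame of jig between -0.025 and 0.05 m and y of tile_k_center in the frame of jig between -0.004 and 0.004 m and z of tile_k_center in the frame of jig between 0.03 and 0.055 m) or (x of tile_m_center in the frame of jig between -0.025 and 0.05 m and y of tile_m_center in the frame of jig between -0.004 and 0.004 m and z of tile_m_center in the frame of jig between 0.03 and 0.055 m) or (x of tile_r_center in the frame of jig between -0.025 and 0.05 m and y of tile_r_center in the frame of jig between -0.004 and 0.004 m and z of tile_r_center in the frame of jig between 0.03 and 0.055 m))), for 0.1 s.
2. the tile is pressed against the stop with at least 4 N for a moment (0.3 s) (contact force between any of tile_k, tile_m, tile_r and stop above 4 N), for 0.3 s.
At the end, for the whole second after the job is handed in: The 15 mm tile (it pushes the shoe back about 2 mm) stands still, upright on the channel floor in line with the jig (2 degrees), its front under the hood holding the stop plate within 2 mm of home; the other two stand in the rack within 25 mm of where they were (value of joint stop above 0.002 m and value of joint shoe between 0.0012 and 0.0045 m and ((x of tile_k_center in the frame of jig between -0.008 and 0.024 m and y of tile_k_center in the frame of jig between -0.003 and 0.003 m and z of tile_k_center in the frame of jig between 0.04 and 0.0445 m and angle between the x axis of tile_k and the x axis of jig, either way round below 0.04 rad and angle between tile_k's own z axis and vertical below 0.04 rad and distance of each of tile_m_center, tile_r_center from where it was at the start of the episode below 0.025 m and angle between each of tile_m, tile_r's own z axis and vertical below 0.08 rad) or (x of tile_m_center in the frame of jig between -0.008 and 0.024 m and y of tile_m_center in the frame of jig between -0.003 and 0.003 m and z of tile_m_center in the frame of jig between 0.04 and 0.0445 m and angle between the x axis of tile_m and the x axis of jig, either way round below 0.04 rad and angle between tile_m's own z axis and vertical below 0.04 rad and distance of each of tile_k_center, tile_r_center from where it was at the start of the episode below 0.025 m and angle between each of tile_k, tile_r's own z axis and vertical below 0.08 rad) or (x of tile_r_center in the frame of jig between -0.008 and 0.024 m and y of tile_r_center in the frame of jig between -0.003 and 0.003 m and z of tile_r_center in the frame of jig between 0.04 and 0.0445 m and angle between the x axis of tile_r and the x axis of jig, either way round below 0.04 rad and angle between tile_r's own z axis and vertical below 0.04 rad and distance of each of tile_k_center, tile_m_center from where it was at the start of the episode below 0.025 m and angle between each of tile_k, tile_m's own z axis and vertical below 0.08 rad)) and linear speed of each of tile_k, tile_m, tile_r below 0.01 m/s); the robot touches nothing.
It fails at once if a tile is jammed against the stop with more than 30 N (contact force between any of tile_k, tile_m, tile_r and stop above 30 N).
It fails at once if a bystander is moved more than 30 mm (distance of any of stamp_a, stamp_b, stamp_c, bowl, heart, spoon, brush from where it was at the start of the episode above 0.03 m).
It also fails if it takes over 72 s, if anything falls off the work surface, if the arm or the gripper's body presses on something with over 40 N, if the wrist force passes 120 N, or if a joint passes its speed limit or range.

## Working session

There is one attempt and no reset: what is moved stays moved. The work goes in short steps, Python scripts to look and compute and a tool call to move; the robot and the scene stay as the last step left them, time stands still between calls to the robot, and variables do not carry over. Pictures are saved under pics/ and viewed, and the job is handed in when it is done.

Besides the shell and the picture viewer there is one more tool, called after "Emit:" as a command line: name --argument value ..., lists and objects as JSON in quotes. play_rows: Moves the arm, as the interface text tells. Its arguments: {"type":"object","properties":{"targets":{"type":"array","items":{"type":"object","properties":{"linear":{"type":"array","items":{"type":"number"}},"turn":{"type":"number"}}}},"hand":{"type":"number"}},"required":["targets"]}

```bash
mkdir -p pics; python3 - <<'E'
from cell import env
import cv2, numpy as np
s=env.state(); print({k:np.round(v,3) for k,v in s.items()}, env.tip_extent)
for n in("scene","top"):
    p,d=env.read_camera(n); cv2.imwrite(f"pics/{n}0.png",p[:,:,::-1]); np.savez(f"{n}0.npz",p=p,d=d); print(n,env.camera_params(n),(d>0).mean())
E
```

```text
{'t': np.float64(0.0), 'joints': array([ 1.041,  0.492,  1.559, -0.   ,  1.092, -0.106]), 'qvel': array([-0.002, -0.001,  0.   ,  0.001,  0.   , -0.002]), 'tau': array([-1.0000e-03, -6.1263e+01, -2.5818e+01,  6.9000e-02,  4.8000e-02,
       -0.0000e+00]), 'eef_pos': array([256.886, 569.579, 291.647]), 'tcp_rot': array([-3.14 , -0.   ,  2.718]), 'ft_force': array([-0.146, -1.174, -0.936]), 'moment': array([ 0.033, -0.03 ,  0.003]), 'opening': np.float64(1.001)} 77.60000000000001
scene {'fx': 505.0021918792317, 'fy': 505.0021918792317, 'cx': 286.0356684451399, 'cy': 210.86298204266956, 'k1': -0.03175239164999986, 'R': array([[-0.50989399,  0.86007916, -0.01649138],
       [ 0.59564848,  0.33916618, -0.72812718],
       [-0.62065369, -0.38109074, -0.68524364]]), 't': array([ 242.57880885, -263.12443956, 1734.57318748])} 0.986500850340136
top {'fx': 470.7247886544599, 'fy': 470.7247886544599, 'cx': 279.1041413156526, 'cy': 203.57096205439814, 'k1': -0.1428876233889724, 'R': array([[-0.05002328, -0.99874308, -0.00315178],
       [-0.97554449,  0.04953714, -0.2141472 ],
       [ 0.21403416, -0.00763764, -0.97679632]]), 't': array([  62.33167187,  536.88918476, 1434.41373491])} 0.9958035714285715
```

View pics/top0.png

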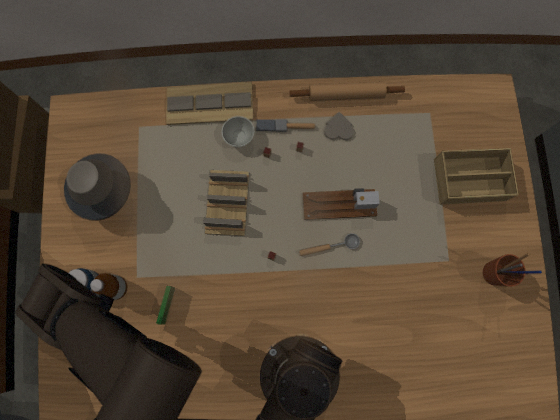

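View pics/scene0.png

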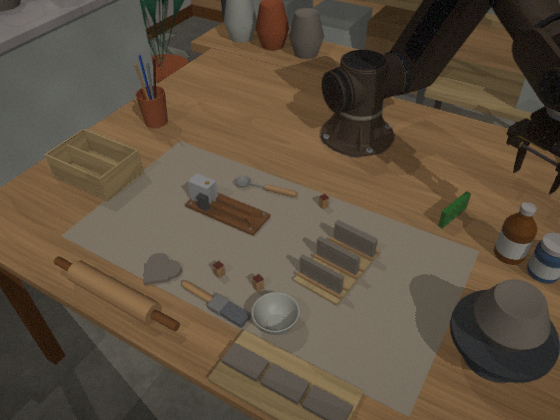

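The top view shows the rack with three grey tiles at about (227,200) and the jig at about (340,205), with its hood at the right end (367,199). The stamps are near (267,153), (300,147) and (272,256), and the green look-alike is at (166,305). I'll zoom in and measure.

```bash
cat > h.py <<'E'
import numpy as np, cv2
from cell import env
def K(c): return np.array([[c['fx'],0,c['cx']],[0,c['fy'],c['cy']],[0,0,1]])
def rays(c,uv):
    uv=np.asarray(uv,float).reshape(-1,1,2)
    return cv2.undistortPoints(uv,K(c),np.array([c['k1'],0,0,0,0])).reshape(-1,2) if 0 else und(c,uv.reshape(-1,2))
def und(c,uv):
    d=(uv-[c['cx'],c['cy']])/[c['fx'],c['fy']]; s=d.copy()
    for _ in range(20): s=d/(1+c['k1']*(s**2).sum(1,keepdims=True))
    return s
def plane(n,uv,z):
    c=env.camera_params(n); s=und(c,np.asarray(uv,float).reshape(-1,2)); R=np.array(c['R']);t=np.array(c['t'])
    o=-R.T@t; d=np.c_[s,np.ones(len(s))]@R
    return o+d*((z-o[2])/d[:,2])[:,None]
def cloud(n,d):
    c=env.camera_params(n); h,w=d.shape; u,v=np.meshgrid(np.arange(w),np.arange(h))
    s=und(c,np.c_[u.ravel(),v.ravel()].astype(float)); X=np.c_[s,np.ones(len(s))]*d.reshape(-1,1)
    return ((X-np.array(c['t']))@np.array(c['R'])).reshape(h,w,3)
def proj(n,X):
    c=env.camera_params(n); X=np.asarray(X,float).reshape(-1,3)@np.array(c['R']).T+c['t']; s=X[:,:2]/X[:,2:]
    s=s*(1+c['k1']*(s**2).sum(1,keepdims=True)); return s*[c['fx'],c['fy']]+[c['cx'],c['cy']]
E
python3 - <<'E'
from h import *
for n,(x0,y0,x1,y1) in dict(top=(195,160,285,245),scene=(285,210,390,305)).items():
    z=np.load(n+'0.npz'); cv2.imwrite(f'pics/{n}_rack.png',cv2.resize(cv2.convertScaleAbs(z['p'][y0:y1,x0:x1,::-1],alpha=1.5),None,fx=7,fy=7,interpolation=cv2.INTER_CUBIC)[:600,:800])
for n,(x0,y0,x1,y1) in dict(top=(295,180,385,230),scene=(175,165,275,240)).items():
    z=np.load(n+'0.npz'); cv2.imwrite(f'pics/{n}_jig.png',cv2.resize(cv2.convertScaleAbs(z['p'][y0:y1,x0:x1,::-1],alpha=1.7),None,fx=8,fy=8,interpolation=cv2.INTER_CUBIC)[:600,:800])
z=np.load('top0.npz');P=cloud('top',z['d'])
for (u,v) in [(250,195),(228,178),(227,200),(225,221),(340,205),(367,199),(245,300)]: print(u,v,P[v,u].round(0))
E
```

```text
250 195 [586. 130.  -0.]
228 178 [633. 196.  54.]
227 200 [556. 199.  72.]
225 221 [490. 207.  70.]
340 205 [ 535. -165.    9.]
367 199 [ 534. -240.   85.]
245 300 [244. 158.   4.]
```

View pics/top_rack.png

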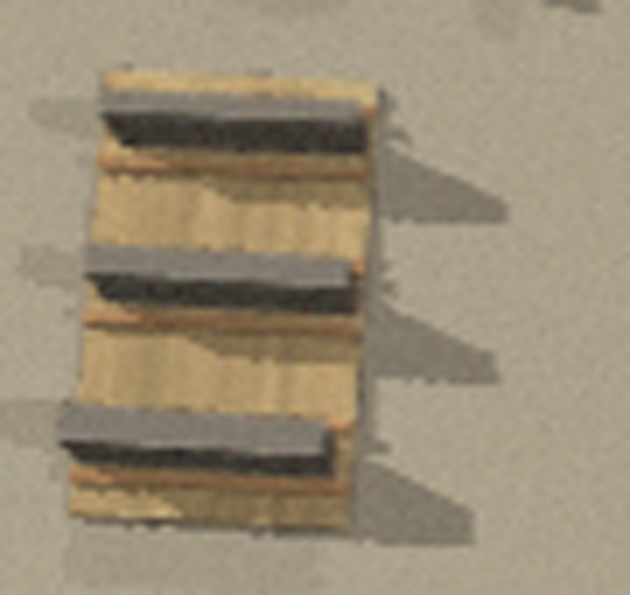

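View pics/top_jig.png

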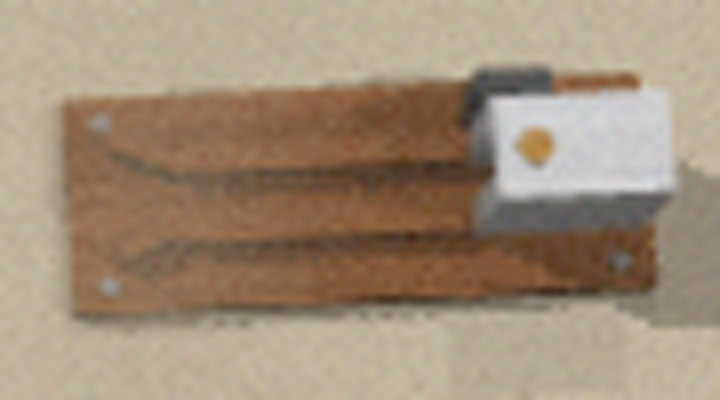

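View pics/scene_rack.png

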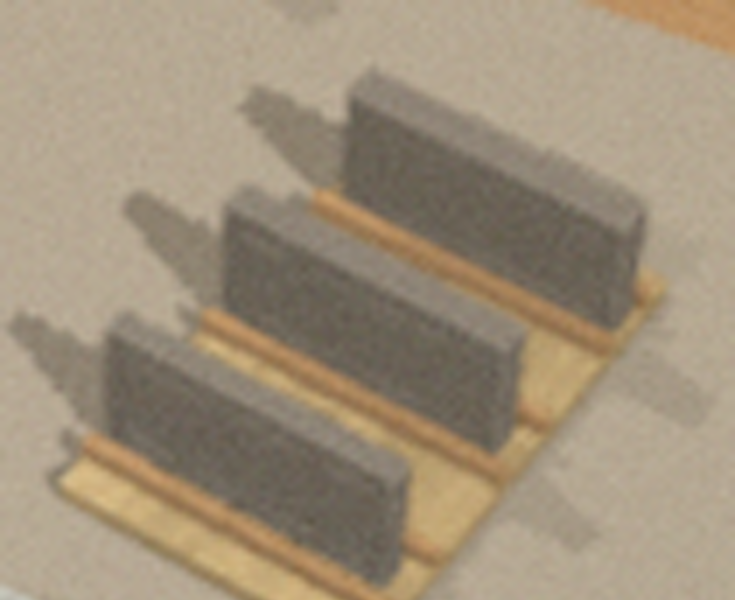

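View pics/scene_jig.png

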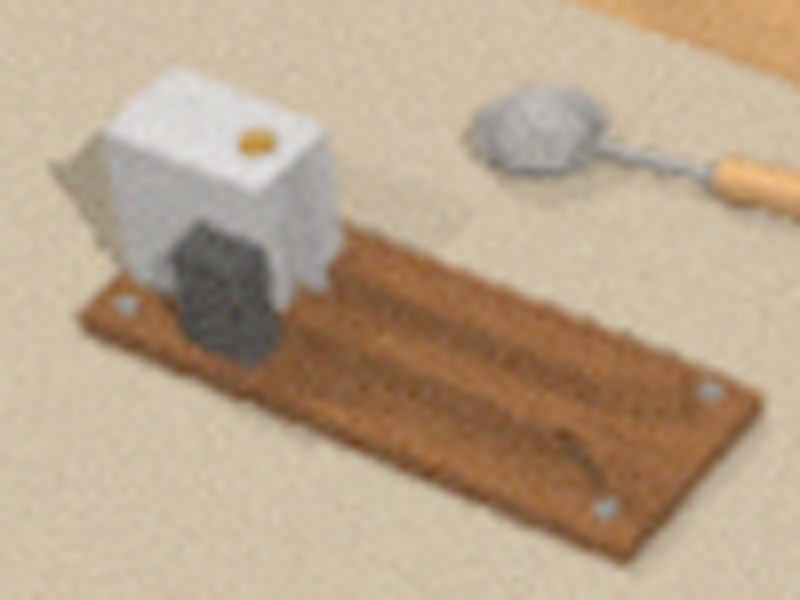

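```bash
python3 - <<'E'
from h import *
for n in('top','scene'):
    c=env.camera_params(n); print(n,'cam at',(-np.array(c['R']).T@c['t']).round(0))
for n in('top','scene'):
    z=np.load(n+'0.npz');P=cloud(n,z['d']);p=z['p'].astype(int)
    print(n)
    hsv=cv2.cvtColor(z['p'],cv2.COLOR_RGB2HSV)
    box=(P[...,0]>440)&(P[...,0]<680)&(P[...,1]>100)&(P[...,1]<290)
    m=box&(P[...,2]>64)&(P[...,2]<78)&(hsv[...,1]<60)
    nl,lab,st,ce=cv2.connectedComponentsWithStats(m.astype(np.uint8))
    for i in range(1,nl):
        if st[i,4]<25: continue
        v,u=np.where(lab==i); X=plane(n,np.c_[u,v],70)[:,:2]
        r=cv2.minAreaRect(X.astype(np.float32)); print(st[i],'centroid',X.mean(0).round(1),'rect',np.round(r[0],1),np.round(r[1],1),round(r[2],1),'meanz',P[lab==i][:,2].mean().round(1), 'px sz')
    # hood top
    m=(P[...,0]>440)&(P[...,0]<620)&(P[...,1]>-320)&(P[...,1]<-160)&(P[...,2]>76)
    v,u=np.where(m); X=plane(n,np.c_[u,v],83)[:,:2]; r=cv2.minAreaRect(X.astype(np.float32)); print('hood',X.mean(0),r,P[m][:,2].mean())
    # jig outline : brown
    m=(hsv[...,1]>85)&(P[...,0]>440)&(P[...,0]<620)&(P[...,1]>-320)&(P[...,1]<0)
    v,u=np.where(m); print('brown hull', cv2.minAreaRect(np.c_[u,v].astype(np.float32)), np.median(P[m][:,2]))
z=np.load('top0.npz');P=cloud('top',z['d'])
for u in (305,315,325,335,345,350): print(u,[tuple(P[v,u].round(0)[[0,2]].astype(int)) for v in range(188,222)])
E
```

```text
top cam at [ 220.   47. 1516.]
scene cam at [1357.  542. 1001.]
top
[209 173  37   6 137] centroid [638.4 196.3] rect [638.  197.2] [116.4  14.8] 84.8 meanz 69.6 px sz
[207 195  38   7 164] centroid [563.7 204.2] rect [563.4 204. ] [118.7  15.9] 83.4 meanz 70.0 px sz
[203 218  39   8 208] centroid [489.2 216.5] rect [489.5 216.2] [120.2  18.2] 83.6 meanz 70.4 px sz
hood [ 538.95137445 -242.4724926 ] ((539.4006958007812, -242.50355529785156), (72.31453704833984, 41.954551696777344), 87.17947387695312) 83.8255291479103
brown hull ((339.3426513671875, 203.93115234375), (27.55353355407715, 72.80176544189453), 87.0643310546875) 13.749092897072464
scene
[335 220  42  24 287] centroid [491.3 219.4] rect [492.6 218.3] [118.4  24.5] 82.8 meanz 69.8 px sz
[317 236  43  26 251] centroid [566.7 205.9] rect [567.2 204.7] [118.9  19.7] 81.8 meanz 69.6 px sz
[300 254  43  26 221] centroid [640.6 196.9] rect [640.6 196.2] [120.2  16.3] 83.3 meanz 69.4 px sz
hood [ 538.22140994 -239.95054606] ((539.4357299804688, -239.76998901367188), (77.3021469116211, 50.20078659057617), 89.50244140625) 83.38074019
[... 5736 characters left out ...]
t64(550), np.int64(25)), (np.int64(548), np.int64(22)), (np.int64(546), np.int64(14)), (np.int64(543), np.int64(11)), (np.int64(540), np.int64(9)), (np.int64(537), np.int64(10)), (np.int64(530), np.int64(25)), (np.int64(527), np.int64(23)), (np.int64(524), np.int64(24)), (np.int64(520), np.int64(27)), (np.int64(518), np.int64(18)), (np.int64(516), np.int64(12)), (np.int64(512), np.int64(16)), (np.int64(510), np.int64(11)), (np.int64(506), np.int64(16)), (np.int64(503), np.int64(9)), (np.int64(500), np.int64(12)), (np.int64(497), np.int64(11)), (np.int64(494), np.int64(5)), (np.int64(492), np.int64(-1)), (np.int64(488), np.int64(5)), (np.int64(484), np.int64(6)), (np.int64(481), np.int64(8))]
```

```bash
python3 - <<'E'
from h import *
for n in('top','scene'):
    ds=[];ps=[]
    for _ in range(6):
        p,d=env.read_camera(n); ds.append(np.where(d>0,d,np.nan)); ps.append(p.astype(float))
    np.savez(n+'1.npz',d=np.nanmedian(ds,0),p=np.mean(ps,0))
E
cat > jig.py <<'E'
from h import *
for n in('top','scene'):
    d=np.load(n+'1.npz')['d']; P=cloud(n,d); hgt=P[...,2]
    m=(P[...,0]>490)&(P[...,0]<590)&(P[...,1]<-85)&(P[...,1]>-198)&(hgt>19.5)&(hgt<36)
    nl,lab,st,ce=cv2.connectedComponentsWithStats(m.astype(np.uint8),connectivity=4)
    print(n); L=[]
    for i in range(1,nl):
        if st[i,4]<60: continue
        v,u=np.where(lab==i); X=plane(n,np.c_[u,v],26); Y=X[:,1]
        k=(Y<-115)&(Y>-190); f=np.polyfit(Y[k],X[k,0],1); 
        r=X[k,0]-np.polyval(f,Y[k]); print(st[i],'x at y=-150',np.polyval(f,-150).round(1),'slope',f[0].round(4),'halfw',r.std().round(1)*1.73,'Yrange',Y.min(),Y.max(),hgt[lab==i].mean())
    # floor level set / base board ends
    m=(hgt>83-8)&(hgt<95)&(P[...,1]<-180)&(P[...,0]<600)&(P[...,0]>470)
    v,u=np.where(m); X=plane(n,np.c_[u,v],83); print('hood',cv2.minAreaRect(X[:,:2].astype(np.float32)),X[:,1].min(),X[:,1].max())
    m=(hgt>6)&(hgt<20)&(P[...,0]>480)&(P[...,0]<600)&(P[...,1]>-190)&(P[...,1]<-20)
    nl,lab,st,ce=cv2.connectedComponentsWithStats(m.astype(np.uint8)); i=1+st[1:,4].argmax()
    v,u=np.where(lab==i); X=plane(n,np.c_[u,v],12); 
    for x in range(500,585,10):
        k=abs(X[:,0]-x)<5; print(x,X[k,1].max().round(1),end=' ')
    for y in range(-180,-70,20):
        k=abs(X[:,1]-y)<6; print('|',y,X[k,0].min().round(1),X[k,0].max().round(1),end=' ')
    print()
E
python3 jig.py
python3 - <<'E'
from h import *
im=np.clip(np.load('top1.npz')['p'][180:230,295:385,::-1]*1.7,0,255).astype(np.uint8)
cv2.imwrite('pics/top_jig1.png',cv2.resize(im,None,fx=8,fy=8,interpolation=cv2.INTER_CUBIC))
E
```

```text
top
[316 196  35   6 140] x at y=-150 553.3 slope 0.0172 halfw 6.747 Yrange -197.26024718253564 -85.1188214045001 25.96714866631526
[317 205  35   6 142] x at y=-150 524.6 slope 0.0055 halfw 6.747 Yrange -198.0434254195166 -86.58462267596263 26.03108888167889
hood ((560.1951904296875, -474.9031066894531), (80.6904525756836, 537.6112670898438), 0.6369205117225647) -743.7519115321938 -206.31024554013672
500 -44.0 510 -44.2 520 -44.8 530 -45.4 540 -46.0 550 -46.6 560 -44.2 570 -44.6 580 -45.2 | -180 493.5 584.6 | -160 494.5 582.3 | -140 495.5 583.3 | -120 493.2 584.3 | -100 494.2 581.9 | -80 495.3 582.9 
scene
[219 197  34  17 168] x at y=-150 523.6 slope 0.0009 halfw 9.169 Yrange -197.84242764801115 -84.16813587659976 25.600086999938327
[213 203  34  17 173] x at y=-150 552.6 slope 0.01 halfw 8.996 Yrange -197.586731304085 -82.8243349351626 25.702826698060935
hood ((559.9954833984375, -474.8687438964844), (91.77082061767578, 547.1419677734375), 0.016892671585083008) -748.4380985816472 -201.29763004365645
500 -39.2 510 -39.8 520 -40.4 530 -40.9 540 -39.4 550 -39.9 560 -40.5 570 -41.1 580 -39.2 | -180 491.7 585.4 | -160 490.9 585.0 | -140 490.9 586.4 | -120 490.9 584.6 | -100 490.8 584.1 | -80 490.8 584.1 <stdin>:6: RuntimeWarning: All-NaN slice encountered
```

View pics/top_jig1.png

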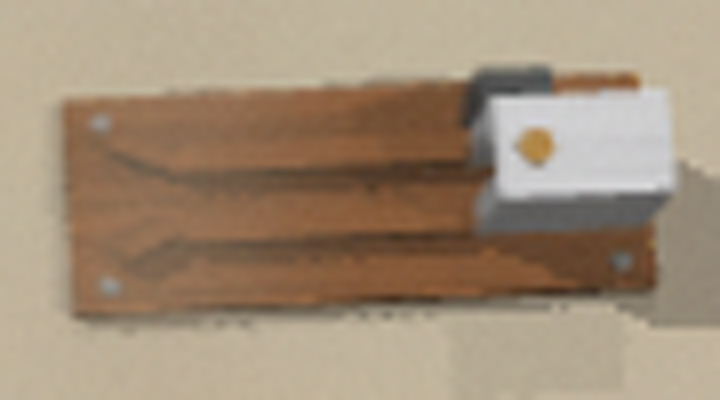

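```bash
python3 - <<'E'
from h import *
print(plane('top',[(303.1,192.5),(375,189.4)],12).round(1)); print(plane('top',[(304,219.75),(376.9,216.25)],6).round(1))
print('screws',plane('top',[(295+99/8,180+122/8),(295+110/8,180+286/8),(295+622/8,180+260/8)],12).round(1))
print('walls',plane('top',[(295+200/8,180+180/8),(295+450/8,180+171/8)],18).round(1),plane('top',[(295+200/8,180+245/8),(295+450/8,180+238/8)],15).round(1))
# scene base corners crop/8+(175,165)
print(plane('scene',[(175+762/8,165+400/8),(175+628/8,165+555/8),(175+82/8,165+318/8)],12).round(1))
print(plane('scene',[(175+711/8,165+390/8),(175+606/8,165+508/8),(175+125/8,165+305/8)],12).round(1))
E
```

```text
[[ 582.7  -45.8   12. ]
 [ 581.4 -284.7   12. ]]
[[ 492.7  -43.6    6. ]
 [ 491.9 -283.8    6. ]]
screws [[ 572.7  -59.3   12. ]
 [ 504.1  -59.5   12. ]
 [ 504.  -269.9   12. ]]
walls [[ 545.   -98.5   18. ]
 [ 543.5 -201.2   18. ]] [[ 518.6  -97.    15. ]
 [ 516.3 -199.4   15. ]]
[[ 498.1  -38.6   12. ]
 [ 585.6  -37.8   12. ]
 [ 584.2 -276.9   12. ]]
[[ 502.7  -57.1   12. ]
 [ 570.5  -56.8   12. ]
 [ 570.8 -267.6   12. ]]
```

Emit:
play_rows --hand 56 --targets '[{"linear":[-50,-21,0],"turn":0.15},{"linear":[-100,-43,0],"turn":0.3},{"linear":[-150,-64,0],"turn":0.45},{"linear":[-200,-85,0],"turn":0.6},{"linear":[-250,-106,0],"turn":0.75},{"linear":[-300,-127,0],"turn":0.9},{"linear":[-350,-148,0],"turn":1.05},{"linear":[-400,-170,20],"turn":1.2},{"linear":[-422.4,-179.2,50],"turn":1.269},{"linear":[-422.4,-179.2,90],"turn":1.269},{"linear":[-422.4,-179.2,125],"turn":1.269},{"linear":[-422.4,-179.2,125],"turn":1.269},{"linear":[-422.4,-179.2,125],"turn":1.269}]'

```text
t: 2.33
eef_pos: [568.8, 232.9, 168.5]
tcp_rot: [3.14, -0.001, 1.449]
ft_force: [-0.6, 0.1, 0.0]
opening: 0.589
```

```bash
python3 - <<'E'
from h import *
for n,(x0,y0,x1,y1) in dict(top=(190,150,290,225),scene=(285,150,390,305)).items():
    p,d=env.read_camera(n); cv2.imwrite(f'pics/{n}2.png',cv2.resize(cv2.convertScaleAbs(p[y0:y1,x0:x1,::-1],alpha=1.5),None,fx=3.8 if n=='scene' else 8,fy=3.8 if n=='scene' else 8,interpolation=cv2.INTER_CUBIC))
s=env.state(); print({k:np.round(v,3) for k,v in s.items()})
E
```

```text
{'t': np.float64(2.425), 'joints': array([0.281, 0.617, 1.705, 0.   , 0.817, 0.403]), 'qvel': array([ 0.001,  0.   ,  0.005,  0.001, -0.006, -0.001]), 'tau': array([-8.2000e-02, -6.2968e+01, -2.0178e+01,  6.4000e-02,  1.1000e-02,
        0.0000e+00]), 'eef_pos': array([568.841, 232.964, 168.965]), 'tcp_rot': array([ 3.139e+00, -1.000e-03,  1.449e+00]), 'ft_force': array([ 0.357,  0.441, -0.008]), 'moment': array([-0.07 ,  0.053,  0.032]), 'opening': np.float64(0.589)}
```

View pics/scene2.png

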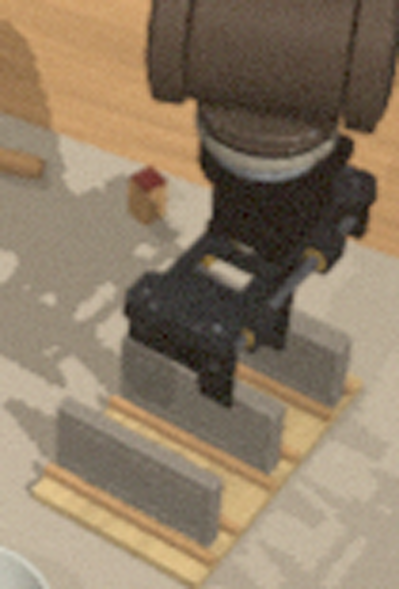

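View pics/top2.png

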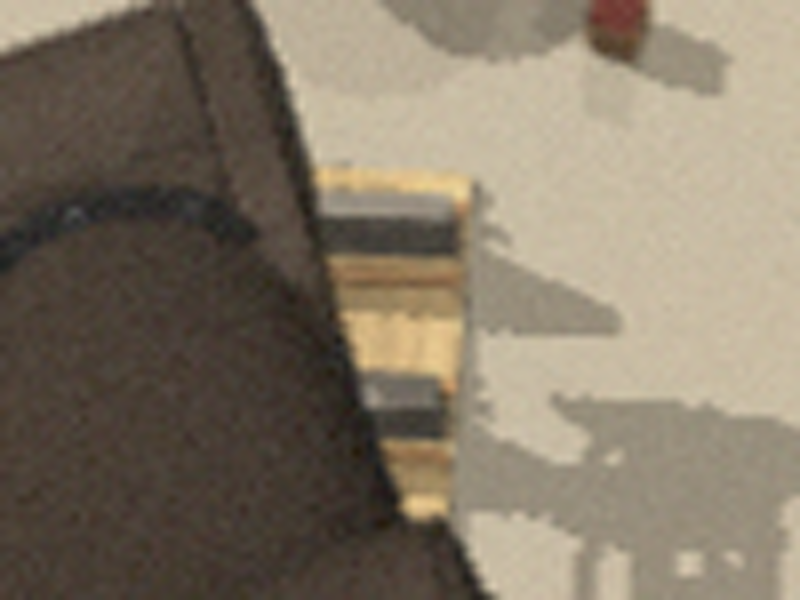

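The scene view shows the fingers straddling the middle tile near its rear (+y) end, with clearance to both neighbours. I'll descend and pinch.

Emit:
play_rows --targets '[{"linear":[0,0,15]},{"linear":[0,0,30]},{"linear":[0,0,45]},{"linear":[0,0,58]},{"linear":[0,0,58]},{"linear":[0,0,58]}]'

```text
validation failed for argument at $.ta...
```

Emit:
play_rows --hand 0 --targets '[{"linear":[0,0,0]},{"linear":[0,0,0]},{"linear":[0,0,0]},{"linear":[0,0,0]},{"linear":[0,0,0]},{"linear":[0,0,0]},{"linear":[0,0,0]},{"linear":[0,0,0]}]'

```text
validation failed for argument at $.ta...
```

Emit:
play_rows --targets '[{"linear":[0,0,15],"turn":0},{"linear":[0,0,30],"turn":0},{"linear":[0,0,45],"turn":0},{"linear":[0,0,58],"turn":0},{"linear":[0,0,58],"turn":0},{"linear":[0,0,58],"turn":0}]'

```text
t: 3.18
eef_pos: [568.5, 232.7, 109.4]
tcp_rot: [3.141, -0.0, 1.449]
ft_force: [-0.3, -0.1, -0.2]
opening: 0.587
```

Emit:
play_rows --hand 0 --targets '[{"linear":[0,0,0],"turn":0},{"linear":[0,0,0],"turn":0},{"linear":[0,0,0],"turn":0},{"linear":[0,0,0],"turn":0},{"linear":[0,0,0],"turn":0},{"linear":[0,0,0],"turn":0},{"linear":[0,0,0],"turn":0},{"linear":[0,0,0],"turn":0}]'

```text
t: 4.18
eef_pos: [568.3, 232.7, 109.3]
tcp_rot: [-3.142, -0.0, 1.449]
ft_force: [-1.4, -0.1, 1.1]
opening: 0.158
```

Opening 0.158 × 95.1 gives 15.0 mm, so the middle tile is the right one, and the pixel-area ratios of the tile tops agree. I'll lift it and carry it behind the jig mouth.

Emit:
play_rows --targets '[{"linear":[0,0,-10],"turn":0},{"linear":[0,0,-25],"turn":0},{"linear":[0,0,-45],"turn":0},{"linear":[0,0,-65],"turn":0},{"linear":[0,0,-80],"turn":0},{"linear":[-15,0,-80],"turn":0},{"linear":[-40,-1,-80],"turn":-0.02},{"linear":[-70,-2,-80],"turn":-0.04},{"linear":[-105,-2,-80],"turn":-0.06},{"linear":[-140,-3,-80],"turn":-0.08},{"linear":[-170,-4,-80],"turn":-0.1},{"linear":[-192,-4,-80],"turn":-0.116},{"linear":[-203.7,-4.3,-75],"turn":-0.116},{"linear":[-203.7,-4.3,-60],"turn":-0.116},{"linear":[-203.7,-4.3,-40],"turn":-0.116},{"linear":[-203.7,-4.3,-30],"turn":-0.116},{"linear":[-203.7,-4.3,-30],"turn":-0.116},{"linear":[-203.7,-4.3,-30],"turn":-0.116}]'

```text
t: 6.42
eef_pos: [539.5, 31.3, 139.5]
tcp_rot: [3.141, -0.0, 1.565]
ft_force: [0.2, 0.7, -1.9]
opening: 0.154
```

```bash
python3 - <<'E'
from h import *
for n,(x0,y0,x1,y1) in dict(top=(250,160,390,260),scene=(175,100,375,245)).items():
    p,d=env.read_camera(n); np.savez(n+'3.npz',p=p,d=d); cv2.imwrite(f'pics/{n}3.png',cv2.resize(cv2.convertScaleAbs(p[y0:y1,x0:x1,::-1],alpha=1.6),None,fx=4 if n=='scene' else 5.5,fy=4 if n=='scene' else 5.5,interpolation=cv2.INTER_CUBIC))
s=env.state(); print({k:np.round(v,3) for k,v in s.items()})
E
```

```text
{'t': np.float64(6.525), 'joints': array([-0.065,  0.581,  1.911,  0.   ,  0.649, -0.059]), 'qvel': array([-0.001,  0.   ,  0.003, -0.001, -0.001,  0.   ]), 'tau': array([ 5.3000e-02, -5.7827e+01, -1.6380e+01,  1.8000e-02,  3.8000e-02,
        2.0000e-03]), 'eef_pos': array([539.508,  31.174, 139.731]), 'tcp_rot': array([ 3.141, -0.   ,  1.565]), 'ft_force': array([ 0.071, -0.344, -1.295]), 'moment': array([-0.051,  0.044,  0.016]), 'opening': np.float64(0.156)}
```

View pics/scene3.png

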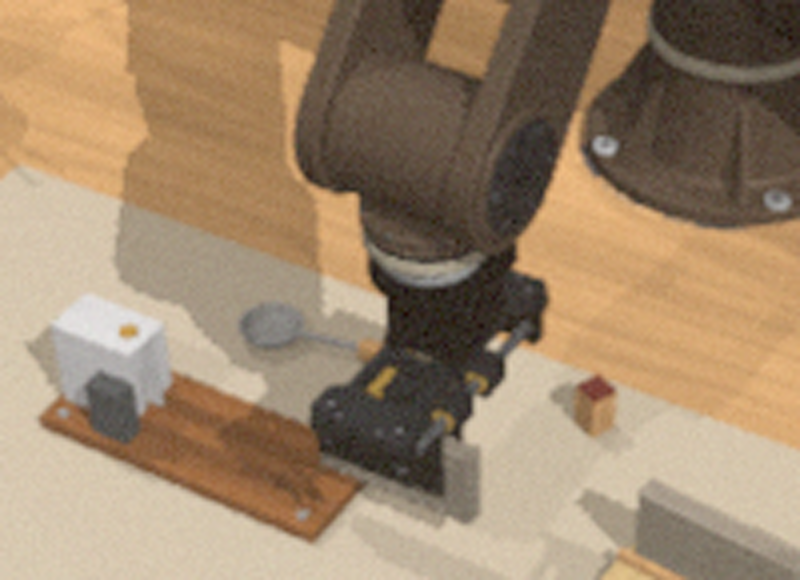

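View pics/top3.png

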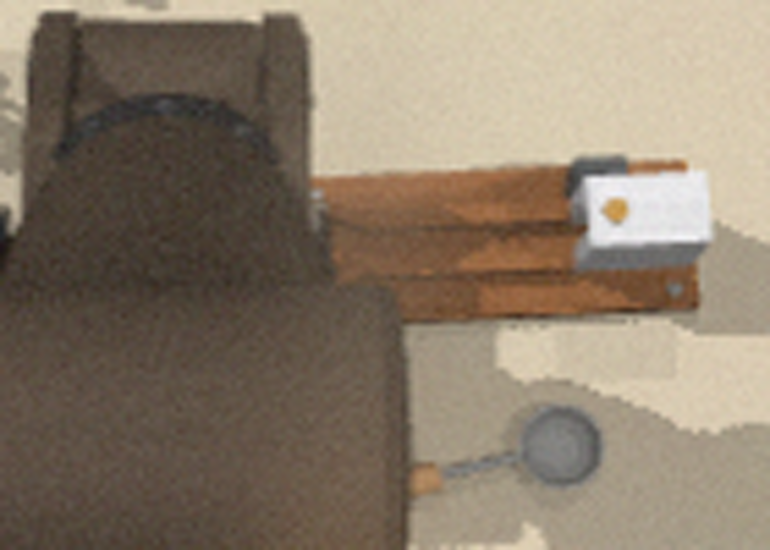

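The tile is held just behind the mouth, and the view of it is mostly blocked by the arm. I'll lower it to just above the channel floor and check the force.

Emit:
play_rows --targets '[{"linear":[0,0,10],"turn":0},{"linear":[0,0,19],"turn":0},{"linear":[0,0,24],"turn":0},{"linear":[0,0,26.5],"turn":0},{"linear":[0,0,26.5],"turn":0},{"linear":[0,0,26.5],"turn":0}]'

```text
t: 7.28
eef_pos: [539.4, 31.0, 112.9]
tcp_rot: [3.141, -0.0, 1.565]
ft_force: [-0.6, 0.5, -2.1]
opening: 0.16
```

```bash
python3 - <<'E'
from h import *
for n,(x0,y0,x1,y1) in dict(scene=(175,150,315,250)).items():
    p,d=env.read_camera(n); cv2.imwrite(f'pics/{n}4.png',cv2.resize(cv2.convertScaleAbs(p[y0:y1,x0:x1,::-1],alpha=1.8),None,fx=5.5,fy=5.5,interpolation=cv2.INTER_CUBIC))
E
```

```text
(no output)
```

View pics/scene4.png

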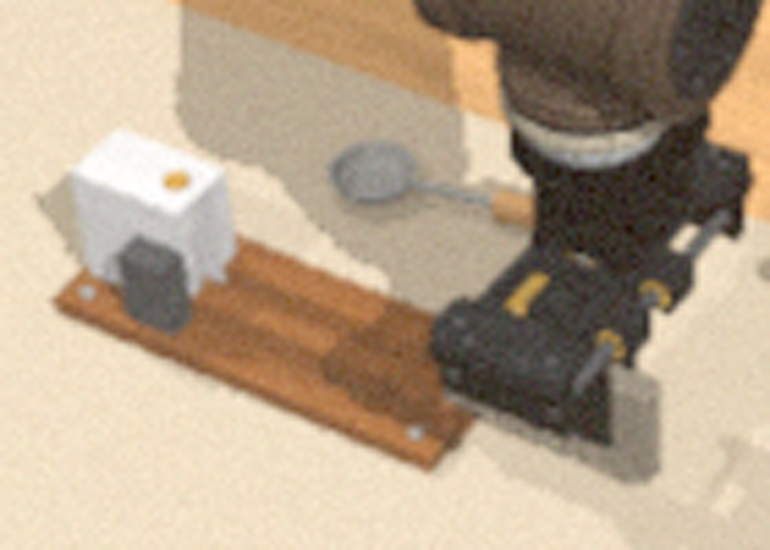

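Emit:
play_rows --targets '[{"linear":[-4,0,0],"turn":0},{"linear":[-9,0,0],"turn":0},{"linear":[-14,0,0],"turn":0},{"linear":[-19,0,0],"turn":0},{"linear":[-23,0,0],"turn":0},{"linear":[-26,0,0],"turn":0},{"linear":[-26,0,0],"turn":0}]'

```text
t: 8.2
eef_pos: [539.2, 4.8, 112.7]
tcp_rot: [3.141, -0.0, 1.564]
ft_force: [0.2, -0.8, -2.0]
opening: 0.159
```

Emit:
play_rows --targets '[{"linear":[-3,0,0],"turn":0},{"linear":[-7,0,0],"turn":0},{"linear":[-11,0,0],"turn":0},{"linear":[-14,0,0],"turn":0},{"linear":[-14,0,0],"turn":0}]'

```text
t: 8.82
eef_pos: [539.0, -9.3, 112.7]
tcp_rot: [-3.141, -0.0, 1.564]
ft_force: [-0.5, -0.6, -1.5]
opening: 0.16
```

Emit:
play_rows --targets '[{"linear":[-5,0,0],"turn":0},{"linear":[-11,0,0],"turn":0},{"linear":[-18,0,0],"turn":0},{"linear":[-25,0,0],"turn":0},{"linear":[-31,0,0],"turn":0},{"linear":[-35,0,0],"turn":0},{"linear":[-35,0,0],"turn":0}]'

```text
t: 9.7
eef_pos: [538.8, -44.4, 112.7]
tcp_rot: [-3.141, 0.0, 1.564]
ft_force: [-1.6, -0.7, -2.3]
opening: 0.156
```

```bash
python3 - <<'E'
from h import *
for n,(x0,y0,x1,y1) in dict(scene=(175,130,295,240),top=(285,170,385,230)).items():
    p,d=env.read_camera(n); cv2.imwrite(f'pics/{n}5.png',cv2.resize(cv2.convertScaleAbs(p[y0:y1,x0:x1,::-1],alpha=1.8),None,fx=5.4,fy=5.4,interpolation=cv2.INTER_CUBIC))
for _ in range(3):
    s=env.state(); print(np.round(s['ft_force'],1),np.round(s['moment'],2)); env.read_camera('top')
E
```

```text
[-1.8 -1.3 -1.6] [-0.31  0.55 -0.1 ]
[-2.4 -1.1 -1.7] [-0.26  0.56 -0.09]
[-2.6 -2.  -1.6] [-0.31  0.54 -0.14]
```

View pics/scene5.png

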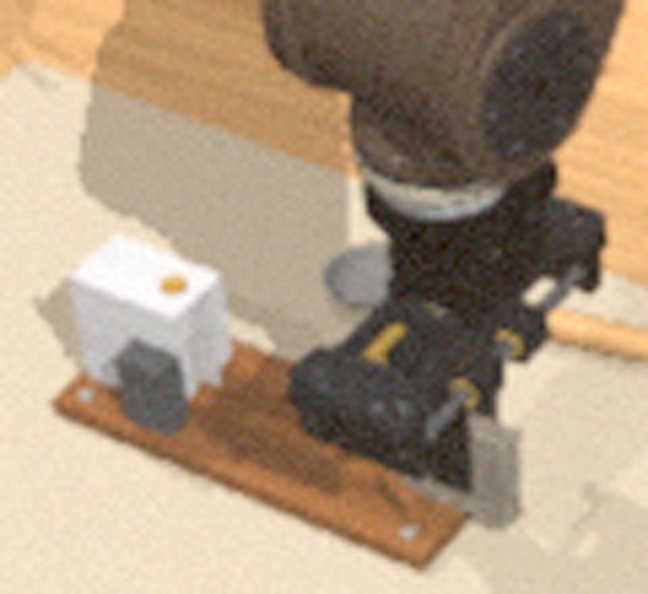

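View pics/top5.png

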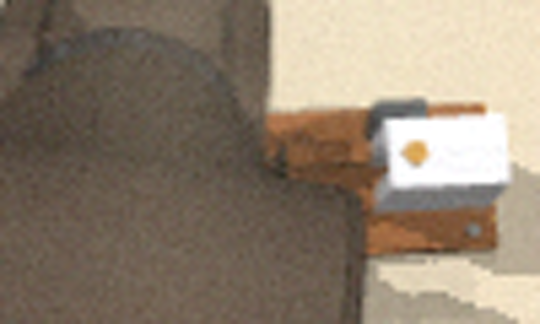

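Emit:
play_rows --targets '[{"linear":[-5,-0.3,0],"turn":0},{"linear":[-11,-0.6,0],"turn":0},{"linear":[-18,-0.8,0],"turn":0},{"linear":[-25,-0.8,0],"turn":0},{"linear":[-32,-0.8,0],"turn":0},{"linear":[-39,-0.8,0],"turn":0},{"linear":[-46,-0.8,0],"turn":0},{"linear":[-53,-0.8,0],"turn":0},{"linear":[-57,-0.8,0],"turn":0},{"linear":[-57,-0.8,0],"turn":0}]'

```text
t: 11.2
eef_pos: [537.7, -101.2, 112.7]
tcp_rot: [3.142, -0.0, 1.564]
ft_force: [-0.5, 0.3, -1.0]
opening: 0.153
```

```bash
python3 - <<'E'
from h import *
for _ in range(4):
    s=env.state(); print(np.round(s['ft_force'],1),np.round(s['moment'],2)); env.read_camera('top')
E
```

```text
[-0.5  0.3 -1. ] [ 0.01  0.08 -0.01]
[ 0.3  0.4 -1.2] [-0.04  0.04  0.03]
[ 0.4 -0.3 -1.6] [-0.03  0.06  0.01]
[ 0.1  0.3 -1.8] [-0.03  0.06  0.04]
```

Emit:
play_rows --targets '[{"linear":[0,0,0.5],"turn":0},{"linear":[0,0,1.0],"turn":0},{"linear":[0,0,1.0],"turn":0},{"linear":[0,0,1.0],"turn":0}]'

```text
t: 11.9
eef_pos: [537.7, -100.9, 111.7]
tcp_rot: [-3.142, -0.0, 1.565]
ft_force: [1.0, 0.3, -1.9]
opening: 0.153
```

Emit:
play_rows --targets '[{"linear":[-4,0,0],"turn":0},{"linear":[-8,0,0],"turn":0},{"linear":[-10,0,0],"turn":0},{"linear":[-10,0,0],"turn":0}]'

```text
t: 12.4
eef_pos: [537.6, -111.2, 111.7]
tcp_rot: [3.142, -0.0, 1.564]
ft_force: [-0.4, 0.3, -2.4]
opening: 0.157
```

Emit:
play_rows --targets '[{"linear":[-2,0,0],"turn":0},{"linear":[-4,0,0],"turn":0},{"linear":[-5,0,0],"turn":0},{"linear":[-5,0,0],"turn":0}]'

```text
t: 12.9
eef_pos: [537.6, -116.0, 111.7]
tcp_rot: [3.142, -0.0, 1.565]
ft_force: [-0.6, 0.2, -1.9]
opening: 0.155
```

Emit:
play_rows --targets '[{"linear":[-1.5,0,0.2],"turn":0},{"linear":[-3,0,0.2],"turn":0},{"linear":[-4.5,0,0.2],"turn":0},{"linear":[-6,0,0.2],"turn":0},{"linear":[-6,0,0.2],"turn":0}]'

```text
t: 13.52
eef_pos: [537.6, -122.1, 111.5]
tcp_rot: [3.142, -0.0, 1.565]
ft_force: [-0.3, -0.5, -0.5]
opening: 0.161
```

Emit:
play_rows --targets '[{"linear":[-1.5,0,0],"turn":0},{"linear":[-3,0,0],"turn":0},{"linear":[-4,0,0],"turn":0},{"linear":[-4,0,0],"turn":0}]'

```text
t: 14.02
eef_pos: [537.6, -126.1, 111.5]
tcp_rot: [3.142, -0.0, 1.565]
ft_force: [-0.6, -0.5, -2.0]
opening: 0.155
```

Emit:
play_rows --targets '[{"linear":[-1.5,0,0],"turn":0},{"linear":[-3,0,0],"turn":0},{"linear":[-4,0,0],"turn":0},{"linear":[-4,0,0],"turn":0}]'

```text
t: 14.52
eef_pos: [537.3, -129.9, 111.4]
tcp_rot: [-3.141, -0.0, 1.565]
ft_force: [-2.0, 0.0, -2.1]
opening: 0.155
```

Emit:
play_rows --targets '[{"linear":[-1,0,0],"turn":0},{"linear":[-2,-0.2,0],"turn":0},{"linear":[-3,-0.2,0],"turn":0},{"linear":[-3,-0.2,0],"turn":0}]'

```text
t: 15.02
eef_pos: [537.2, -133.0, 111.5]
tcp_rot: [-3.141, -0.0, 1.565]
ft_force: [-2.3, 1.9, -2.3]
opening: 0.155
```

Emit:
play_rows --targets '[{"linear":[-1,0,0],"turn":0},{"linear":[-2,-0.2,0],"turn":0},{"linear":[-3,-0.2,0],"turn":0},{"linear":[-3,-0.2,0],"turn":0}]'

```text
t: 15.52
eef_pos: [537.1, -136.1, 111.5]
tcp_rot: [3.142, 0.0, 1.565]
ft_force: [-2.8, 1.0, -1.7]
opening: 0.156
```

```bash
python3 - <<'E'
from h import *
for _ in range(4):
    s=env.state(); print(np.round(s['ft_force'],1),np.round(s['moment'],2),np.round(s['eef_pos'],2)); env.read_camera('top')
E
```

```text
[-2.8  1.  -1.7] [ 0.19  0.5  -0.24] [ 537.06 -136.12  111.52]
[-2.9  0.4 -3.3] [ 0.16  0.57 -0.25] [ 537.08 -136.09  111.52]
[-2.6  0.7 -2. ] [ 0.13  0.6  -0.29] [ 537.1  -136.08  111.51]
[-3.3 -0.4 -2.4] [ 0.1   0.58 -0.27] [ 537.09 -136.07  111.5 ]
```

Emit:
play_rows --targets '[{"linear":[-1,-0.2,0],"turn":0},{"linear":[-2,-0.3,0],"turn":0},{"linear":[-3,-0.3,0],"turn":0},{"linear":[-3,-0.3,0],"turn":0}]'

```text
t: 16.23
eef_pos: [536.8, -139.1, 111.6]
tcp_rot: [3.141, 0.0, 1.565]
ft_force: [-3.2, 0.4, -1.5]
opening: 0.158
```

Emit:
play_rows --targets '[{"linear":[-1,0,0],"turn":0},{"linear":[-2,0,0],"turn":0},{"linear":[-2,0,0],"turn":0}]'

```text
t: 16.6
eef_pos: [536.8, -141.1, 111.5]
tcp_rot: [3.141, 0.0, 1.565]
ft_force: [-2.2, 0.9, -1.9]
opening: 0.152
```

Emit:
play_rows --targets '[{"linear":[-1,0,0],"turn":0},{"linear":[-2,0,0],"turn":0},{"linear":[-2,0,0],"turn":0}]'

```text
t: 16.98
eef_pos: [536.8, -143.1, 111.5]
tcp_rot: [3.141, 0.0, 1.565]
ft_force: [-1.8, 0.5, -2.2]
opening: 0.155
```

Emit:
play_rows --targets '[{"linear":[-1,0,0],"turn":0},{"linear":[-2,0,0],"turn":0},{"linear":[-2,0,0],"turn":0}]'

```text
t: 17.35
eef_pos: [536.8, -145.1, 111.5]
tcp_rot: [3.141, 0.0, 1.565]
ft_force: [-1.8, 0.9, -1.9]
opening: 0.16
```

Emit:
play_rows --targets '[{"linear":[-1,0,0],"turn":0},{"linear":[-2,0,0],"turn":0},{"linear":[-2,0,0],"turn":0}]'

```text
t: 17.73
eef_pos: [536.7, -147.1, 111.5]
tcp_rot: [3.141, 0.0, 1.565]
ft_force: [-1.6, 0.5, -1.7]
opening: 0.158
```

Emit:
play_rows --targets '[{"linear":[-1,0,0],"turn":0},{"linear":[-2,0,0],"turn":0},{"linear":[-2,0,0],"turn":0}]'

```text
t: 18.1
eef_pos: [536.7, -149.1, 111.5]
tcp_rot: [3.141, 0.0, 1.565]
ft_force: [-2.0, 0.9, -2.5]
opening: 0.156
```

Emit:
play_rows --targets '[{"linear":[-1,0,0],"turn":0},{"linear":[-2,0,0],"turn":0},{"linear":[-2,0,0],"turn":0}]'

```text
t: 18.48
eef_pos: [536.7, -151.1, 111.5]
tcp_rot: [3.141, 0.0, 1.565]
ft_force: [-2.2, 0.9, -2.0]
opening: 0.154
```

Emit:
play_rows --targets '[{"linear":[-1,0,0],"turn":0},{"linear":[-2,0,0],"turn":0},{"linear":[-2,0,0],"turn":0}]'

```text
t: 18.85
eef_pos: [536.7, -153.1, 111.5]
tcp_rot: [3.142, 0.0, 1.565]
ft_force: [-0.9, 1.0, -1.9]
opening: 0.153
```

Emit:
play_rows --targets '[{"linear":[-1,0,0],"turn":0},{"linear":[-2,0,0],"turn":0},{"linear":[-2,0,0],"turn":0}]'

```text
t: 19.23
eef_pos: [536.7, -155.1, 111.5]
tcp_rot: [3.141, 0.0, 1.565]
ft_force: [-2.2, 1.5, -2.0]
opening: 0.153
```

Emit:
play_rows --targets '[{"linear":[-1,0,0],"turn":0},{"linear":[-2,0,0],"turn":0},{"linear":[-2,0,0],"turn":0}]'

```text
t: 19.6
eef_pos: [536.7, -157.1, 111.5]
tcp_rot: [3.141, 0.0, 1.565]
ft_force: [-1.7, 1.4, -1.9]
opening: 0.156
```

Emit:
play_rows --targets '[{"linear":[-0.5,0,0],"turn":0},{"linear":[-1,0,0],"turn":0},{"linear":[-1,0,0],"turn":0}]'

```text
t: 19.98
eef_pos: [536.7, -158.0, 111.5]
tcp_rot: [3.142, -0.0, 1.565]
ft_force: [-1.7, 2.3, -2.8]
opening: 0.155
```

Emit:
play_rows --targets '[{"linear":[-0.5,0,0],"turn":0},{"linear":[-1,0,0],"turn":0},{"linear":[-1,0,0],"turn":0}]'

```text
t: 20.35
eef_pos: [536.7, -159.0, 111.5]
tcp_rot: [3.142, -0.0, 1.565]
ft_force: [-2.3, 2.3, -2.4]
opening: 0.155
```

Emit:
play_rows --targets '[{"linear":[-0.5,0,0],"turn":0},{"linear":[-1,0,0],"turn":0},{"linear":[-1,0,0],"turn":0}]'

```text
t: 20.72
eef_pos: [536.6, -160.0, 111.5]
tcp_rot: [3.142, -0.0, 1.565]
ft_force: [-0.9, 2.2, -1.5]
opening: 0.156
```

Forward force has stepped up to about 2 N, which fits the stop spring. I'll keep going in small steps.

Emit:
play_rows --targets '[{"linear":[-0.4,0,0],"turn":0},{"linear":[-0.8,0,0],"turn":0},{"linear":[-0.8,0,0],"turn":0}]'

```text
t: 21.1
eef_pos: [536.6, -160.8, 111.5]
tcp_rot: [3.142, -0.0, 1.565]
ft_force: [-1.3, 1.5, -2.4]
opening: 0.159
```

Emit:
play_rows --targets '[{"linear":[-0.4,0,0],"turn":0},{"linear":[-0.8,0,0],"turn":0},{"linear":[-0.8,0,0],"turn":0}]'

```text
t: 21.48
eef_pos: [536.6, -161.6, 111.5]
tcp_rot: [3.142, -0.0, 1.565]
ft_force: [-1.1, 2.6, -2.0]
opening: 0.153
```

Emit:
play_rows --targets '[{"linear":[-0.4,0,0],"turn":0},{"linear":[-0.8,0,0],"turn":0},{"linear":[-0.8,0,0],"turn":0}]'

```text
t: 21.85
eef_pos: [536.6, -162.3, 111.5]
tcp_rot: [3.142, -0.0, 1.565]
ft_force: [-1.2, 3.8, -2.9]
opening: 0.158
```

Emit:
play_rows --targets '[{"linear":[-0.4,0,0],"turn":0},{"linear":[-0.8,0,0],"turn":0},{"linear":[-0.8,0,0],"turn":0}]'

```text
t: 22.22
eef_pos: [536.6, -162.6, 111.6]
tcp_rot: [-3.141, -0.001, 1.565]
ft_force: [-1.1, 8.0, -0.6]
opening: 0.156
```

Hard stop felt at TCP y ≈ -162.5, with the force up to 8 N. I'll add a small press and hold it.

Emit:
play_rows --targets '[{"linear":[-0.2,0,0],"turn":0},{"linear":[-0.4,0,0],"turn":0},{"linear":[-0.4,0,0],"turn":0},{"linear":[-0.4,0,0],"turn":0},{"linear":[-0.4,0,0],"turn":0},{"linear":[-0.4,0,0],"turn":0},{"linear":[-0.4,0,0],"turn":0}]'

```text
t: 23.1
eef_pos: [536.6, -162.8, 111.6]
tcp_rot: [-3.141, -0.001, 1.565]
ft_force: [-0.5, 10.2, 1.8]
opening: 0.155
```

```bash
python3 - <<'E'
from h import *
for _ in range(3):
    s=env.state(); print(s['t'],np.round(s['ft_force'],1),np.round(s['moment'],2),np.round(s['eef_pos'],2)); env.read_camera('top')
E
```

```text
23.1 [-0.5 10.2  1.8] [1.82 0.18 0.01] [ 536.55 -162.75  111.58]
23.15 [-0.8 10.1  0.8] [1.76 0.17 0.05] [ 536.53 -162.76  111.59]
23.2 [-1.3 10.6  1.2] [1.73 0.16 0.05] [ 536.54 -162.76  111.59]
```

About 10 N was held for roughly 1 s. I'll ease off, release and retreat upward.

Emit:
play_rows --targets '[{"linear":[0.3,0,0.1],"turn":0},{"linear":[0.6,0,0.2],"turn":0},{"linear":[0.6,0,0.2],"turn":0},{"linear":[0.6,0,0.2],"turn":0}]'

```text
t: 23.75
eef_pos: [536.6, -162.6, 111.5]
tcp_rot: [-3.142, -0.0, 1.565]
ft_force: [-2.3, 6.6, 2.5]
opening: 0.156
```

Emit:
play_rows --hand 40 --targets '[{"linear":[0,0,0],"turn":0},{"linear":[0,0,0],"turn":0},{"linear":[0,0,0],"turn":0},{"linear":[0,0,0],"turn":0},{"linear":[0,0,0],"turn":0},{"linear":[0,0,0],"turn":0}]'

```text
t: 24.5
eef_pos: [536.6, -163.0, 111.3]
tcp_rot: [3.142, -0.0, 1.565]
ft_force: [-0.2, 0.3, -0.1]
opening: 0.422
```

Emit:
play_rows --targets '[{"linear":[0,0,-10],"turn":0},{"linear":[0,0,-25],"turn":0},{"linear":[0,0,-45],"turn":0},{"linear":[0,0,-70],"turn":0},{"linear":[0,0,-95],"turn":0},{"linear":[20,-15,-120],"turn":0},{"linear":[60,-50,-140],"turn":0},{"linear":[110,-80,-140],"turn":0},{"linear":[160,-110,-140],"turn":0},{"linear":[210,-130,-140],"turn":0},{"linear":[250,-140,-140],"turn":0},{"linear":[250,-140,-140],"turn":0}]'

```text
t: 26.0
eef_pos: [397.3, 89.7, 252.4]
tcp_rot: [3.14, -0.0, 1.568]
ft_force: [-0.7, -0.5, 0.3]
opening: 0.42
```

```bash
python3 - <<'E'
from h import *
for n,(x0,y0,x1,y1) in dict(scene=(170,150,390,305),top=(200,160,390,245)).items():
    p,d=env.read_camera(n); np.savez(n+'6.npz',p=p,d=d); cv2.imwrite(f'pics/{n}6.png',cv2.resize(cv2.convertScaleAbs(p[y0:y1,x0:x1,::-1],alpha=1.6),None,fx=3.6 if n=='scene' else 4.2,fy=3.6 if n=='scene' else 4.2,interpolation=cv2.INTER_CUBIC))
s=env.state();print(s['t'],s['eef_pos'],s['ft_force'])
E
```

```text
26.1 [398.22742415  87.91770612 252.09518043] [-0.04187766 -0.92211387 -0.08504902]
```

View pics/scene6.png

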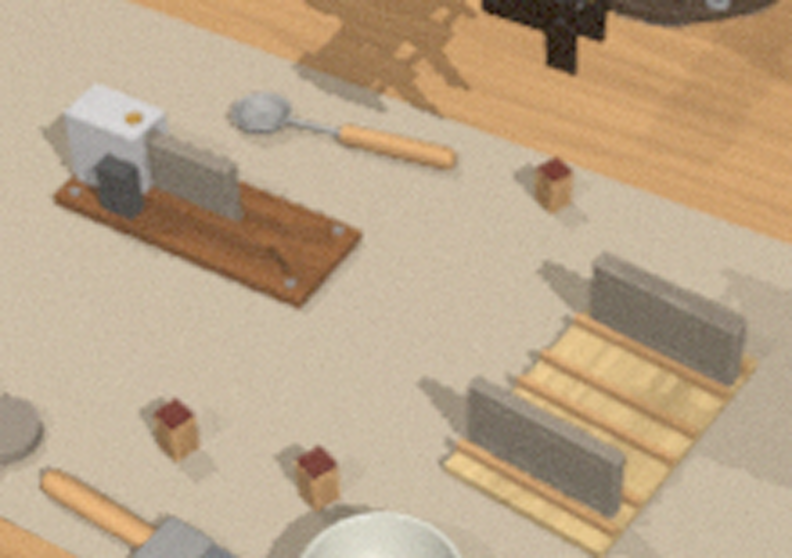

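View pics/top6.png

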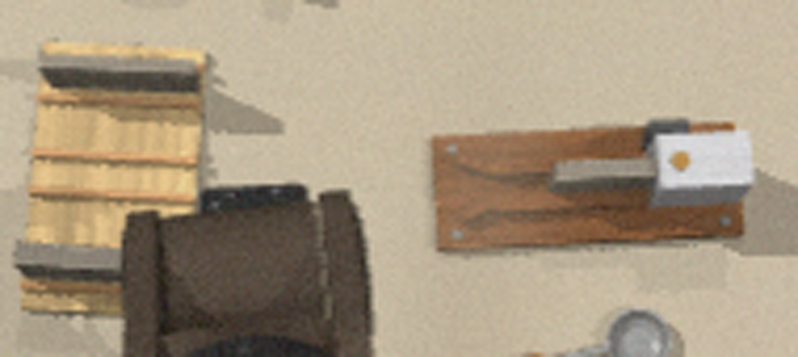

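```bash
python3 - <<'E'
from h import *
for n in('scene','top'):
    z=np.load(n+'6.npz');P=cloud(n,z['d']);h=P[...,2]
    m=(P[...,0]>515)&(P[...,0]<560)&(P[...,1]>-200)&(P[...,1]<-100)&(h>66)&(h<80)
    v,u=np.where(m); X=plane(n,np.c_[u,v],72); f=np.polyfit(X[:,1],X[:,0],1); g=np.polyfit(P[m][:,1],P[m][:,2],1)
    print(n,m.sum(),'mean z',h[m].mean().round(1),'z slope',g[0].round(3),'yrange',X[:,1].min().round(1),X[:,1].max().round(1),'x@-150',np.polyval(f,-150).round(1),'slope',f[0].round(3))
E
```

```text
scene 121 mean z 71.5 z slope -0.005 yrange -198.2 -126.7 x@-150 538.0 slope 0.033
top 107 mean z 72.0 z slope 0.008 yrange -199.0 -134.2 x@-150 537.5 slope -0.005
```

```bash
python3 -c "
from cell import env
env.job_done(); print(env.state()['t'])"
```

```text
the job is handed in; nothing more can be done
the job is handed in; nothing more can be done
```

The 15 mm tile is in the jig, pressed against the stop and released. I handed the job in at about 26 s; no verdict was given.

- **Finding the tile:** I pinched only the middle tile. Its opening read 0.158, which is 15.0 mm. The camera areas of the three tile tops (ratio about 12 : 14.4 : 18) agreed, so I left the other two untouched in their grooves.
- **Sliding it in:** I lowered the tile behind the mouth and slid it along the channel. The shoe pushed sideways with about 2 to 3 N, and the drag was about 1 to 2 N. I felt the hard stop at TCP y of about -162.5 mm.
- **Pressing:** I held about 10 N at the wrist for about 1 s, roughly 8 N of it on the stop. The highest reading was 10.6 N.
- **Final camera check:** The tile's top is at z = 72 mm and level to about 0.5 degrees, so it sits on the channel floor. It is in line with the jig, with its centre at an estimated jig x of +15 mm. The other two tiles stand in the rack, and the stamps and spoon look unmoved. The gripper was clear of everything.

**Where the checks disagreed or fell short:**
- The tile's line in the last pictures was 0.033 rad off in the scene view and -0.005 in the top view. The scene figure mixes in pixels from the tile's side face, so I trusted the top view and the gripper's own yaw (1.565 rad).
- The two cameras also placed the tile's rear end about 7 mm apart.
- The stop and shoe joints can't be seen, so their positions are judged by force only.

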